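# Put the gauge case right

## Robot

A 6-joint arm with a two-finger parallel gripper is mounted at the origin on the work surface. World frame = base frame: x ahead of the robot, y to its left, z up, the work surface at z = 0. Lengths are in m, angles in degrees, forces in N, time in s.
With the tool pointing down it reaches from about 0.4 to 0.825 m from the base axis. Payload 7 kg.
Tool frame: the origin (TCP) lies midway between the tips of the shut fingers; the grasp point (between the pads) lies 19 mm behind it; z points along the fingers, y is the line along which they close (so a half turn about z gives the same grasp; the last joint's range is limited). The gripper opens to 88 mm and grips with 3 to 60 N. Pads are 19 mm wide; open, the fingers measure 130 mm over their backs; the gripper's body (78 mm by 193 mm) begins 47 mm behind the grasp point.
Start: joints at [87.554, 20.546, 0.682, 0, -70.136, -16.507], TCP at [0.219, 0.638, 0.227] pointing down, gripper open.
Joint ranges: [-176.03, 176.03], [-82.01, 121.73], [-58.28, 71.71], [-173.87, 95.51], [-174.79, -0.11], [-173.66, 173.66]. Speed limits (degrees/s): [136.94, 136.94, 172.46, 180, 180, 180].

## Interface

Orientations are given as a 3x3 rotation matrix whose columns are the frame's x, y, z axes.
In Python, from rig import robot gives the robot as it stands. Calls block until the motion is done:
- robot.goto(position, orientation): joint-space move of the TCP to a pose.
- robot.servo_line(position, ori=None, speed=0.15): straight line of the TCP; ori=None keeps the orientation; speed is the mean speed in m/s.
- robot.movej(angles): joint-space move.
- robot.move_gripper(opening): opening from 0.0 (shut) to 1.0 (fully open); the grip force is fixed at half the most; returns when the fingers have stopped.
- robot.dwell(seconds).
- robot.ik(position, orientation): joint angles nearest the present ones, or None.
- robot.grab_frame(name): name is "scene" or "top" or "wrist"; returns (picture, depth): 420x560x3 uint8, red, green, blue; 420x560 float32, m along the optical axis (not along the pixel's ray), 0 where there is no reading.
- robot.camera_info(name): a dict with "vfov" (degrees; the focal length in pixels is half the picture's height over the tangent of half this angle, whatever the lens; pixels are square), "cx", "cy" (the principal point, pixels), "view" (4x4, takes a point from world to camera coordinates); the wrist camera has in their place "T_tool_cam" (4x4, takes a point from camera to tool coordinates, whose origin is the TCP and whose axes are the flange's). Camera axes: x right, y down, z forward; pixel columns grow to the right and rows downward; lengths in m; the calibration is good to about 2 mm. A picture is of the moment at which its call begins: read the wrist's pose just before it. camera_info takes no time and is no camera call.
A pose or a line that the arm cannot do raises robot.Unreachable and nothing moves.
- robot.job_done(): hands the job in; it is judged then, once.
Readings, each from a call of its own:
- robot.read_t(): time.
- robot.read_qpos(): joint angles.
- robot.read_qvel(): joint speeds.
- robot.read_effort(): joint torques, N m.
- robot.read_position(): TCP position.
- robot.read_tcp_rot(): TCP orientation.
- robot.read_force(): force on the tool from outside, world axes, zero at the start.
- robot.read_ft_torque(): the same for the moment, N m.
- robot.read_grip_width(): opening from 0.0 (shut) to 1.0 (fully open).
- robot.read_finger_force(): force on a finger pad.
Only numpy, scipy, OpenCV 4.12 (cv2) and the standard library are available. Lean on these libraries where they do the work, as an engineer would, in place of code of your own. Each camera call takes 0.05 s, during which the arm holds its last target. There are 200 camera calls.

## Task

First clear the drift pin off the cork mat and lay it in its V-rest. Then put the gauge case right, so that the green-ringed plug, the red-ringed plug and the blue-banded bronze bushing each stand upright about the middle of the cup of their own colour (one may already be right); stand one gauge on the cork mat meanwhile to free a cup for the change-over. Set the gauges down rather than drop or tip them, and leave the grease jar where it is.

Things in the scene. Friction and masses are not known exactly. Their poses are not given: they have to be found in the camera images.
- pin: loose steel drift pin, about 0.34 kg, lying on its side on the cork mat at the start: a round bar 20 mm in diameter, straight for 110 mm and tapered at both ends, 170 mm long overall; origin at its middle, on its axis, x along it. It can roll
- rest: fixed grey V-rest for the pin: base plate 120 x 64 x 8 mm with two upright 90-degree V-forks 14 mm thick, centred 36 mm either side of the origin along x (58 mm clear between), mouths 40 mm wide at 46 mm height. Origin: centre of its underside. The pin lies in both Vs along x, its middle over the origin, its axis 40 mm above it
- mat: fixed flat cork mat on the bench, 170 (x) x 120 (y) x 4 mm; origin at the centre of its underside, top 4 mm above. The free spot: the drift pin lies on it at the start
- plug_green: loose brass plug gauge, about 0.3 kg, upright in one of the cups: gauging body 34 mm in diameter from 0 to 36 mm height with two green O-rings, knurled handle 22 mm in diameter from 42 to 73 mm height (take it here), round green end button to 75 mm; origin at the centre of its underside, z up. Belongs in the green cup
- plug_red: loose brass plug gauge, about 0.3 kg, upright in one of the cups: gauging body 34 mm in diameter from 0 to 36 mm height with two red O-rings, knurled handle 22 mm in diameter from 42 to 73 mm height (take it here), round red end button to 75 mm; origin at the centre of its underside, z up. Belongs in the red cup
- bushing: loose bronze setting bushing, about 0.4 kg, a plain tube 44 mm outside, 28 mm bore, 50 mm high, standing upright in one of the cups, its upper 10 mm painted as a blue band; origin at the centre of its underside, z up along the bore. Take it round the outside near the top. Belongs in the blue cup
- cup_green: fixed low grey cup lined in bright green, outside diameter 76 mm, inside 68 mm, rim 8 mm high; origin at the centre of its underside, the floor a gauge stands on 4 mm above it. The green plug belongs in it. The three cups stand in a row along y, 88 mm apart, in any order, in the open case (walls 20 mm above the bench). Each holds one gauge at the start; one may be right
- cup_red: fixed low grey cup lined in bright red, outside diameter 76 mm, inside 68 mm, rim 8 mm high; origin at the centre of its underside, the floor a gauge stands on 4 mm above it. The red plug belongs in it.
- cup_blue: fixed low grey cup lined in bright blue, outside diameter 76 mm, inside 68 mm, rim 8 mm high; origin at the centre of its underside, the floor a gauge stands on 4 mm above it. The bushing belongs in it.
- grease: bystander: small jar with a black lid, 48 mm in diameter, about 50 mm high, standing on the bench near the robot; origin at the centre of its underside. Leave it alone

How it is judged:
By the outcome, as a careful person would: the job done as asked, in the order asked, and still so for the second after the job is handed in, with the robot touching nothing.
It also fails if it takes over 115 s, if anything falls off the work surface, if the arm or the gripper's body presses on something with over 40 N, if the wrist force passes 120 N, or if a joint passes its speed limit or range.

## Working session

There is one attempt and no reset: what is moved stays moved. The work goes in short steps, each a Python script; the robot and the scene stay as the last script left them, time stands still between calls to the robot, and variables do not carry over. Pictures are saved under pics/ and viewed, at most 14 in all, crops included, and the job is handed in when it is done.

```bash
mkdir -p pics; ls
python3 - <<'E'
from rig import robot
import cv2,numpy as np
for n in("scene","top"):
    p,d=robot.grab_frame(n); cv2.imwrite(f"pics/{n}0.png",p[...,::-1]); np.savez(f"{n}0.npz",p=p,d=d)
    print(n,robot.camera_info(n))
print(robot.camera_info("wrist"),robot.read_tcp_rot(),robot.read_t())
E
```

```text
pics
scene {'vfov': 55.19738769164641, 'cx': 276.5425908318987, 'cy': 213.38705841999843, 'view': array([[-0.79444822,  0.60716369,  0.01429258,  0.40411998],
       [ 0.45315987,  0.60828035, -0.65164495, -0.22078664],
       [-0.40434905, -0.51122135, -0.75838946,  1.21248527],
       [ 0.        ,  0.        ,  0.        ,  1.        ]])}
top {'vfov': 46.637305727888375, 'cx': 288.10591946184616, 'cy': 216.1677987759453, 'view': array([[-0.02279968, -0.99962893,  0.01490536,  0.01025949],
       [-0.98846878,  0.02030766, -0.15005687,  0.52596809],
       [ 0.14969849, -0.01815473, -0.988565  ,  0.88166343],
       [ 0.        ,  0.        ,  0.        ,  1.        ]])}
{'vfov': 60.60750519001393, 'cx': 274.6680547444933, 'cy': 216.50840298769097, 'T_tool_cam': array([[-6.89259434e-04, -9.67898476e-01, -2.51340537e-01,
         6.77075863e-02],
       [ 9.99999726e-01, -7.34598607e-04,  8.65663237e-05,
        -5.12131892e-04],
       [-2.68421821e-04, -2.51340409e-01,  9.67898717e-01,
        -1.58307304e-01],
       [ 0.00000000e+00,  0.00000000e+00,  0.00000000e+00,
         1.00000000e+00]])} [[ 9.45750850e-01 -3.24892599e-01 -3.58137296e-04]
 [-3.24892768e-01 -9.45749728e-01 -1.46360078e-03]
 [ 1.36804811e-04  1.50055790e-03 -9.99998865e-01]] 0.1
```

View pics/scene0.png

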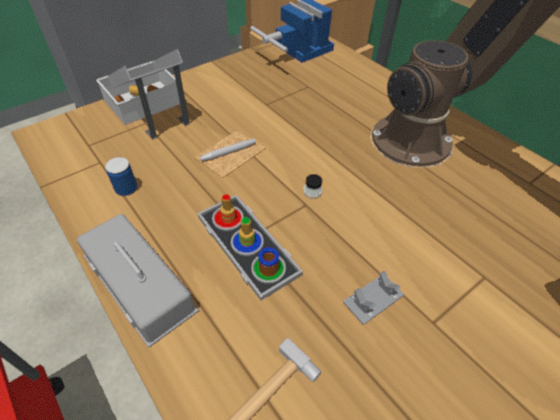

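View pics/top0.png

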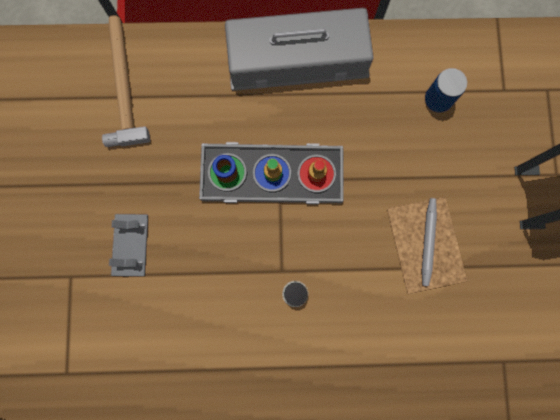

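The pictures show bushing in the green cup (top 226,170), the green plug in the blue cup (272,172), and the red plug already in the red cup (317,174). The pin is on the mat (431,242), the rest is at (129,245), the grease jar is at (295,294), and a dark arch stands right of the mat (about 540,160–225).

```bash
cat > h.py <<'E'
import numpy as np,cv2
from rig import robot
def cloud(d,info,T=None):
    f=210/np.tan(np.radians(info["vfov"]/2)); v,u=np.mgrid[:420,:560]
    P=np.stack([(u-info["cx"])/f*d,(v-info["cy"])/f*d,d],-1)
    M=np.linalg.inv(info["view"]) if T is None else T@info["T_tool_cam"]
    return P@M[:3,:3].T+M[:3,3]
def toolT():
    T=np.eye(4);T[:3,:3]=robot.read_tcp_rot();T[:3,3]=robot.read_position();return T
def snap(n,save=None):
    T=toolT() if n=="wrist" else None
    p,d=robot.grab_frame(n)
    if save: cv2.imwrite(f"pics/{save}.png",p[...,::-1])
    return p,d,cloud(d,robot.camera_info(n),T)
def down(yaw): # tool x axis at angle yaw (deg) in world, z down; tool y = yaw-90
    c,s=np.cos(np.radians(yaw)),np.sin(np.radians(yaw))
    return np.array([[c,s,0],[s,-c,0],[0,0,-1.]])
def rect(m): return cv2.minAreaRect((m*1000).astype(np.float32))
def line_ang(xy):
    vx,vy,x,y=cv2.fitLine(xy.astype(np.float32),cv2.DIST_L2,0,.01,.01).ravel(); return np.degrees(np.arctan2(vy,vx))
E
python3 - <<'E'
from h import *
for n in("top","scene"):
    z=np.load(n+"0.npz");p,d=z["p"],z["d"];W=cloud(d,robot.camera_info(n));ok=d>0
    hsv=cv2.cvtColor(p,cv2.COLOR_RGB2HSV);H,S,V=[hsv[...,i] for i in range(3)]
    x,y,h=[W[...,i] for i in range(3)]
    print(n,"bench z",np.median(h[ok&(abs(h)<.03)]))
    for c,a in dict(green=(50,75),blue=(112,125),red=None).items():
        m=(S>190)&(V>70)&ok&(x>.3)&(x<.75)&(abs(y)<.3)
        m&=((H<4)|(H>176)) if a is None else (H>=a[0])&(H<=a[1])
        for lo,hi in((0,.025),(.045,.09)):
            q=W[m&(h>lo)&(h<hi)]
            if len(q)>5: print(c,lo,len(q),q.min(0).round(3),q.max(0).round(3),np.median(q,0).round(3))
    # pin/rest/grease/arch by height and area
    for nm,b,lo,hi in(("pin",(.3,.6,-.42,-.2),.010,.04),("rest",(.3,.6,.2,.4),.012,.06),("restall",(.3,.6,.2,.4),.005,.06),("grease",(.2,.45,-.12,.1),.03,.08),("arch",(.3,.8,-.75,-.38),.03,.6)):
        m=ok&(x>b[0])&(x<b[1])&(y>b[2])&(y<b[3])&(h>lo)&(h<hi)
        k,l,st,ce=cv2.connectedComponentsWithStats(m.astype(np.uint8))
        for i in range(1,k):
            if st[i,4]<40: continue
            q=W[l==i];r=rect(q[:,:2]);print(nm,len(q),q.min(0).round(3),q.max(0).round(3),"rect",np.round(r[0],1),np.round(r[1],1),round(r[2],1),"ang",line_ang(q[:,:2]).round(1))
E
```

```text
top bench z 0.0006645064067058448
blue 0 12 [0.591 0.011 0.012] [0.606 0.03  0.018] [0.596 0.019 0.015]
red 0 65 [ 0.588 -0.076  0.012] [ 0.611 -0.042  0.025] [ 0.595 -0.063  0.015]
pin 859 [ 0.391 -0.291  0.01 ] [ 0.558 -0.255  0.028] rect [ 474.4 -273.4] [ 21.1 169.1] 81.5 ang -8.5
rest 232 [0.509 0.279 0.012] [0.529 0.329 0.049] rect [519.4 303.9] [50.1 18.5] 87.9 ang 86.3
rest 220 [0.438 0.282 0.012] [0.453 0.333 0.049] rect [445.6 307.4] [50.5 14.4] 88.4 ang 88.7
restall 2073 [0.421 0.271 0.005] [0.542 0.34  0.049] rect [481.5 305.8] [ 65.1 120. ] 87.8 ang -1.5
grease 431 [ 0.361 -0.032  0.044] [0.401 0.008 0.053] rect [380.6 -12.2] [40.4 39.9] 88.8 ang -50.9
arch 389 [ 0.606 -0.467  0.03 ] [ 0.625 -0.461  0.157] rect [ 615.1 -463.9] [19.   5.8] 4.6 ang 1.3
arch 324 [ 0.496 -0.467  0.03 ] [ 0.514 -0.46   0.135] rect [ 504.9 -463.3] [18.4  6. ] 7.8 ang 1.0
scene bench z 0.0016936619314630308
green 0 114 [0.591 0.088 0.012] [0.65  0.144 0.018] [0.634 0.128 0.016]
green 0.045 14 [0.607 0.018 0.088] [0.619 0.029 0.09 ] [0.614 0.025 0.09 ]
blue 0 153 [ 0.586 -0.002  0.012] [0.647 0.0
[... 158 characters left out ...]
4] [ 0.625 -0.054  0.016]
red 0.045 6 [ 0.609 -0.067  0.088] [ 0.616 -0.057  0.09 ] [ 0.614 -0.06   0.089]
pin 378 [ 0.391 -0.292  0.01 ] [ 0.559 -0.253  0.029] rect [ 474.8 -270.8] [ 20.1 170.1] 81.6 ang -8.8
rest 258 [0.43  0.282 0.012] [0.457 0.332 0.049] rect [447.3 307.7] [24.8 49.3] 13.5 ang 87.9
rest 270 [0.498 0.276 0.012] [0.528 0.329 0.05 ] rect [512.7 302.7] [53.6 29.1] 87.6 ang 86.9
restall 1601 [0.414 0.273 0.005] [0.544 0.34  0.05 ] rect [478.8 306.2] [ 64.6 129.9] 88.1 ang -4.5
grease 223 [ 0.361 -0.033  0.03 ] [0.404 0.011 0.054] rect [382.7 -11.3] [42.7 41.3] 51.7 ang 47.0
arch 3114 [ 0.457 -0.742  0.03 ] [ 0.663 -0.458  0.231] rect [ 559.7 -599.7] [205.7 282. ] 0.7 ang 88.1
```

Run:
```python
from h import *
for nm,P,ys in(("rest",[.482,.306,.10],(-2.3,177.7)),("pin",[.4745,-.272,.10],(-8.7,171.3)),("case",[.62,.03,.15],(90,-90)),("cg",[.62,.115,.15],(90,-90)),("mat",[.47,-.26,.1],(90,-90,0,180,-8.7,171.3))):
    for y in ys:
        q=robot.ik(P,down(y)); print(nm,y,None if q is None else np.round(q,0))
```

```text
rest -2.3 [ 52.  17. -22.   0. -51.  36.]
rest 177.7 [  52.   17.  -22.    0.  -51. -144.]
pin -8.7 [ -9.  15. -25.   0. -50.  91.]
pin 171.3 [ -9.  15. -25.   0. -50. -89.]
case 90 [ 21.  19. -12.   0. -59. 159.]
case -90 [ 21.  19. -12.   0. -59. -21.]
cg 90 [ 28.  20. -11.   0. -59. 152.]
cg -90 [ 28.  20. -11.   0. -59. -28.]
mat 90 [  -8.   15.  -26.    0.  -49. -172.]
mat -90 [ -8.  15. -26.   0. -49.   8.]
mat 0 [ -8.  15. -26.   0. -49.  98.]
mat 180 [ -8.  15. -26.   0. -49. -82.]
mat -8.7 [ -8.  15. -26.   0. -49.  89.]
mat 171.3 [ -8.  15. -26.   0. -49. -91.]
```

Run:
```python
from h import *
for nm,P,y in(("rest",[.482,.306,.2],-2.3),("case",[.62,.03,.22],-90),("pin",[.4745,-.272,.2],-8.7)):
    robot.goto(P,down(y)); robot.dwell(.2)
    p,d,W=snap("wrist",nm+"1"); np.savez(nm+"1.npz",p=p,d=d,W=W)
    print(nm,robot.read_t(),robot.read_position())
x=lambda f:np.load(f+"1.npz")
z=x("rest");W=z["W"];h=W[...,2];ok=z["d"]>0
print("bench",np.median(h[ok&(abs(h)<.006)]))
m=ok&(h>.013)&(h<.06)&(abs(W[...,0]-.482)<.09)&(abs(W[...,1]-.306)<.06)
def comps(m,W,t):
    k,l,st,_=cv2.connectedComponentsWithStats(m.astype(np.uint8))
    for i in range(1,k):
        if st[i,4]>80:
            q=W[l==i];r=rect(q[:,:2]);print(t,len(q),q.min(0).round(4),q.max(0).round(4),np.round(r[0],1),np.round(r[1],1),round(r[2],1),line_ang(q[:,:2]).round(1))
comps(m,W,"fork"); comps(ok&(h>.044)&(h<.05)&(abs(W[...,0]-.482)<.09)&(abs(W[...,1]-.306)<.06),W,"forktop")
comps(ok&(h>.005)&(h<.06)&(abs(W[...,0]-.482)<.09)&(abs(W[...,1]-.306)<.06),W,"rest")
z=x("pin");W=z["W"];h=W[...,2];ok=z["d"]>0
b=ok&(abs(W[...,0]-.475)<.11)&(abs(W[...,1]+.272)<.09)
comps(b&(h>.012)&(h<.035),W,"pin"); comps(b&(h>.0205)&(h<.035),W,"pintop")
comps(b&(h>.0025)&(h<.035),W,"mat")
z=x("case");W=z["W"];h=W[...,2];ok=z["d"]>0;p=z["p"]
b=ok&(abs(W[...,0]-.62)<.06)&(abs(W[...,1]-.03)<.16)
comps(b&(h>.083)&(h<.1),W,"plugtops"); comps(b&(h>.06)&(h<.07),W,"bushtop")
hsv=cv2.cvtColor(p,cv2.COLOR_RGB2HSV);H,S,V=[hsv[...,i] for i in range(3)]
for c,mm in dict(green=(H>50)&(H<75),blue=(H>110)&(H<127),red=(H<4)|(H>176)).items():
    comps(b&mm&(S>180)&(V>60)&(h<.025),W,c)
```

```text
rest 1.9167 [0.48173898 0.30666101 0.19991315]
case 3.35 [0.6198751  0.03105454 0.22004883]
pin 5.3 [ 0.47477678 -0.27167932  0.1999599 ]
bench 0.00016055168828466027
fork 971 [0.5117 0.2808 0.0201] [0.5272 0.3301 0.0473] [519.4 305.3] [49.3 14.2] 88.0 87.9
fork 1028 [0.4396 0.2831 0.013 ] [0.4559 0.3325 0.0473] [447.7 307.7] [49.2 14.9] 87.6 87.5
forktop 82 [0.5135 0.3221 0.044 ] [0.5272 0.3289 0.0467] [520.3 325.7] [13.8  6.8] 2.6 -2.6
forktop 83 [0.5117 0.2819 0.044 ] [0.5257 0.288  0.0473] [518.7 285.3] [ 5.9 14. ] 84.1 -1.9
rest 7639 [0.4239 0.273  0.0051] [0.5444 0.3403 0.0473] [483.9 306.6] [ 64.1 118.8] 87.8 -2.2
pin 3292 [ 0.392  -0.2918  0.0132] [ 0.5601 -0.2548  0.0265] [ 475.5 -273.4] [ 19.9 169.3] 81.5 -8.7
pintop 2357 [ 0.3943 -0.2894  0.0205] [ 0.5553 -0.2568  0.0265] [ 475.  -272.9] [ 16.7 162.9] 81.7 -8.5
mat 19313 [ 0.3853 -0.345   0.0025] [ 0.5646 -0.1981  0.0265] [ 471.4 -271.3] [171.4 119.9] 10.4 13.4
plugtops 676 [ 0.6024 -0.0703  0.0834] [ 0.6249 -0.0482  0.0916] [613.5 -59.1] [22.6 21.8] 5.5 47.6
plugtops 550 [0.6059 0.0144 0.083 ] [0.6284 0.0366 0.0912] [617.   25.6] [21.6 22.9] 77.9 15.9
bushtop 238 [0.6057 0.0948 0.0601] [0.6389 0.1033 0.0661] [622.3  99. ] [33.2  8.5] 0.5 -0.5
green 338 [0.5893 0.0853 0.0123] [0.6274 0.1248 0.0167] [602.9 103.9] [21.9 47. ] 46.4 -52.2
blue 1672 [ 0.5852 -0.0042  0.0116] [0.651  0.0614 0.0169] [617.7  27.5] [64.  65.7] 54.6 -10.3
red 1459 [ 0.5817 -0.0927  0.0116] [ 0.6401 -0.0266  0.0238] [609.1 -60.8] [54.6 66.3] 9.4 -72.2
```

View pics/case1.png

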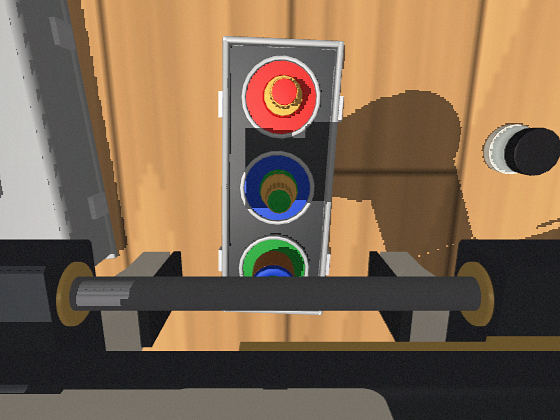

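View pics/pin1.png

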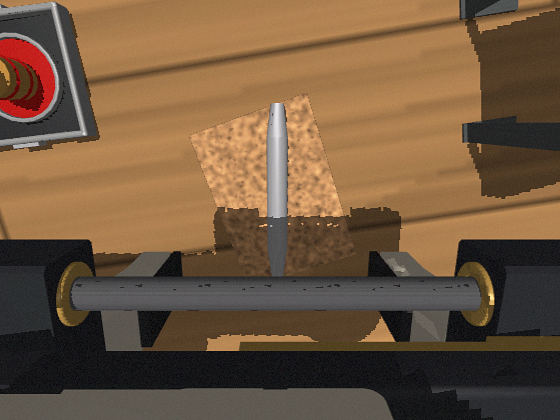

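The wrist views show the pin lying along column 277 on the mat. In the case view the red plug is centred in red (284,93), the green plug is in blue (278,190) and the bushing is in green (about 272,270). All heights and sizes match the specification, so next is the pin.

Run:
```python
from h import *
R=down(-8.6)
robot.move_gripper(.7)
robot.goto([.475,-.273,.09],R); robot.servo_line([.475,-.273,.0075],R,.08)
print(robot.read_position(),robot.read_force())
robot.move_gripper(0); print("w",robot.read_grip_width()*88,robot.read_finger_force())
robot.servo_line([.475,-.273,.2],R,.15); print("w",robot.read_grip_width()*88,robot.read_force())
R=down(-2.3)
robot.goto([.4835,.3065,.2],R); robot.dwell(.2)
p,d,W=snap("scene","lift"); print(robot.read_t(),robot.read_force())
p,d,W=snap("wrist","liftw"); np.savez("lift.npz",p=p,d=d,W=W)
m=(d>0)&(W[...,2]>.18)&(W[...,2]<.23)&(d>.15)
```

```text
[ 0.47544536 -0.2731083   0.00801351] [ 0.26936657 -0.04234656  1.35549042]
w 19.172084724568652 30.000150203704834
w 18.891009232075234 [ 0.34008758  0.36661958 -2.99407912]
12.2083 [ 0.49797005 -0.49584044 -3.30043596]
```

View pics/liftw.png

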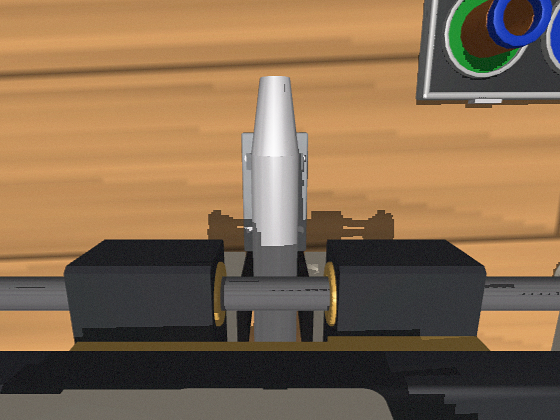

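The pin is held level and straight over the rest, with its tip at (276,77). I'll check the end position and pitch, then lower it.

Run:
```python
from h import *
z=np.load("lift.npz");W=z["W"];d=z["d"]
q=W[78:240,250:305].reshape(-1,3);q=q[(q[:,2]>.17)&(q[:,2]<.24)]
s=q[(q[:,0]>.505)&(q[:,0]<.535)]; print("tip x",q[:,0].max(),"mid y",np.median(s[:,1]))
xs=np.arange(.505,.54,.006); print([(round(x,3),round(q[abs(q[:,0]-x)<.002][:,2].max(),4)) for x in xs if (abs(q[:,0]-x)<.002).any()])
R=down(-2.3)
robot.servo_line([.4835,.3065,.05],R,.12)
for zz in(.043,.038,.036,.0345,.033):
    robot.servo_line([.4835,.3065,zz],R,.03); robot.dwell(.1); f=robot.read_force(); print(zz,f.round(1) if hasattr(f,'round') else f)
    if f[2]>4: break
print(robot.read_t(),robot.read_position())
```

```text
tip x 0.5689758860030215 mid y 0.304895152189659
[(np.float64(0.505), np.float64(0.2178)), (np.float64(0.511), np.float64(0.2184)), (np.float64(0.517), np.float64(0.2177)), (np.float64(0.523), np.float64(0.2181)), (np.float64(0.529), np.float64(0.2179)), (np.float64(0.535), np.float64(0.218))]
0.043 [-0.5  0.6 -2.1]
0.038 [-0.   0.4 -2.6]
0.036 [-0.1 -0.  -3. ]
0.0345 [ 0.1 -0.5 -2.2]
0.033 [-0.8 -3.5  4.1]
15.6083 [0.48371544 0.30623827 0.03361883]
```

Run:
```python
from h import *
R=down(-2.3)
robot.move_gripper(.42); robot.dwell(.2)
robot.servo_line([.4835,.3065,.16],R,.12)
robot.goto([.62,.11,.23],down(-90)); robot.dwell(.2)
p,d,W=snap("wrist","case2"); np.savez("case2.npz",p=p,d=d,W=W)
pt,dt,Wt=snap("top","top2")
m=(dt>0)&(abs(Wt[...,0]-.484)<.1)&(abs(Wt[...,1]-.306)<.06)&(Wt[...,2]>.047)&(Wt[...,2]<.07)
q=Wt[m]; print("pin",rect(q[:,:2]),q.max(0),len(q))
h=W[...,2];b=(d>0)&(abs(W[...,0]-.62)<.06)&(abs(W[...,1]-.03)<.16)
for t,lo,hi in(("plug",.084,.1),("bush",.061,.07)):
    k,l,st,_=cv2.connectedComponentsWithStats((b&(h>lo)&(h<hi)).astype(np.uint8))
    for i in range(1,k):
        if st[i,4]>60: q=W[l==i];print(t,len(q),np.round(rect(q[:,:2]),1) if 0 else rect(q[:,:2]),q[:,2].max(), [round(1000*v,1) for v in cv2.minEnclosingCircle(q[:,:2].astype(np.float32))[0]])
hsv=cv2.cvtColor(p,cv2.COLOR_RGB2HSV);H,S,V=[hsv[...,i] for i in range(3)]
for c,mm in dict(green=(H>50)&(H<75),blue=(H>110)&(H<127),red=(H<4)|(H>176)).items():
    q=W[b&mm&(S>180)&(V>60)&(h<.018)]
    if len(q)>50:
        print(c,len(q),[1000*v for v in cv2.minEnclosingCircle(q[:,:2].astype(np.float32))[0]],1000*cv2.minEnclosingCircle(q[:,:2].astype(np.float32))[1],np.median(q[:,2]))
print(robot.read_t())
```

```text
pin ((482.90521240234375, 305.0037841796875), (44.05615997314453, 165.35287475585938), 85.56990051269531) [0.56562315 0.32767987 0.05565676] 625
plug 608 ((617.054443359375, 25.992786407470703), (21.772018432617188, 21.478967666625977), 0.7572426795959473) 0.09134802806098585 [617.3, 26.3]
bush 74 ((613.9796752929688, -49.96870040893555), (4.533132553100586, 16.984254837036133), 88.21393585205078) 0.06975882146207008 [613.9, -51.8]
bush 1011 ((621.952880859375, 117.0981216430664), (42.45941925048828, 42.4619140625), 44.5038948059082) 0.06635839312216957 [622.1, 117.3]
green 877 [621.447741985321, 116.38747155666351] 33.19324180483818 0.0145705609461802
blue 635 [618.1537508964539, 28.407813981175423] 33.23851525783539 0.01463616791458816
red 1476 [614.7369146347046, -59.67807397246361] 33.39067846536636 0.014550583142446283
18.9167
```

View pics/case2.png

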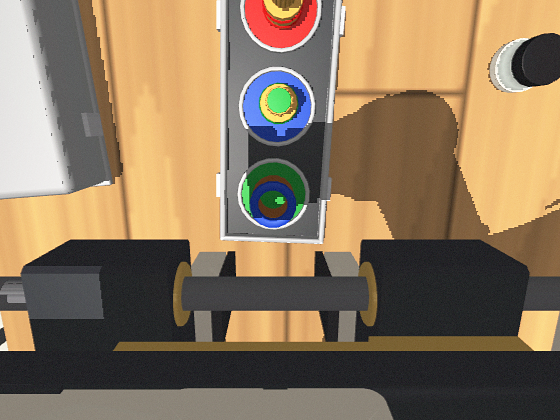

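The cup circles fit at r=33 mm, giving green (621,116), blue (618,28) and red (615,-60) mm. The pin is in the rest. Next, the green plug goes to the mat.

```bash
cat >> h.py <<'E'
R9=down(-92.2)
def pick(x,y,z,op):
    robot.move_gripper(op); robot.goto([x,y,z+.07],R9); robot.servo_line([x,y,z],R9,.1)
    print("at",robot.read_position(),"f",np.round(robot.read_force(),1)); robot.move_gripper(0)
    print("w",robot.read_grip_width()*88); robot.servo_line([x,y,.2],R9,.15)
    print("w",robot.read_grip_width()*88,"f",np.round(robot.read_force(),1))
def place(x,y,z,op):
    robot.goto([x,y,.2],R9); robot.servo_line([x,y,z+.02],R9,.15); robot.servo_line([x,y,z+.004],R9,.05); robot.dwell(.15)
    f0=robot.read_force()[2]
    for k in range(9):
        zz=z+.003-.001*k; robot.servo_line([x,y,zz],R9,.02); robot.dwell(.1); f=robot.read_force()[2]
        if f-f0>2.5: break
    print("contact",zz-z,f-f0); robot.move_gripper(op); robot.dwell(.2); robot.servo_line([x,y,z+.1],R9,.12); print("t",robot.read_t())
E
python3 - <<'E'
from h import *
pick(.617,.026,.0525,.5)
place(.471,-.271,.042,.5)
p,d,W=snap("wrist","mat2"); h=W[...,2]
m=(d>0)&(h>.070)&(h<.09)&(abs(W[...,0]-.471)<.04)&(abs(W[...,1]+.271)<.04)
q=W[m];print(len(q),cv2.minEnclosingCircle(q[:,:2].astype(np.float32)) if len(q) else 0,h[m].max() if len(q) else 0)
E
```

```text
at [0.61759214 0.02627116 0.05319428] f [ 0.6 -0.  -1.1]
w 21.766348283189647
w 21.692600812743983 f [-0.9 -0.4 -2.8]
contact 0.0 9.141951903744799
t 28.5833
933 ((0.47135430574417114, -0.2710171639919281), 0.011745947413146496) 0.081542612211567
```

View pics/mat2.png

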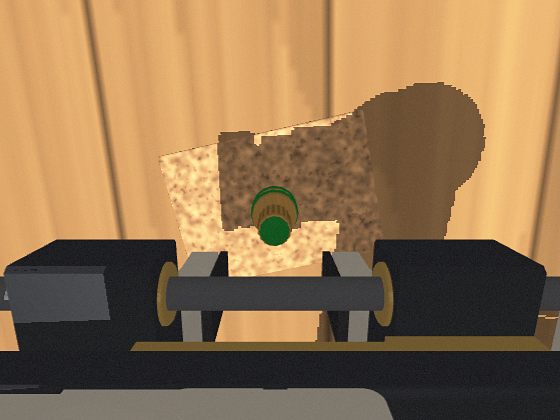

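The green plug stands upright on the mat with its button at (275,231). The bushing goes to the blue cup next, then the green plug to the green cup.

Run:
```python
from h import *
pick(.622,.1172,.036,.75)
place(.6182,.0284,.036,.75)
robot.servo_line([.6182,.0284,.2],R9,.2)
pick(.471,-.271,.042,.5)
place(.6215,.1164,.0525,.5)
robot.goto([.62,.13,.24],R9); robot.dwell(.3)
p,d,W=snap("wrist","end"); h=W[...,2]; b=(d>0)&(abs(W[...,0]-.62)<.06)&(abs(W[...,1]-.03)<.16)
for t,lo,hi,y0,y1 in(("green",.075,.1,.08,.15),("bush",.061,.07,-.01,.08)):
    q=W[b&(h>lo)&(h<hi)&(W[...,1]>y0)&(W[...,1]<y1)]
    if len(q): print(t,len(q),cv2.minEnclosingCircle(q[:,:2].astype(np.float32)),q[:,2].max())
print(robot.read_t())
```

```text
at [0.62247481 0.11724817 0.03650229] f [ 0.  -0.1  0.1]
w 44.54983807707598
w 44.76625277124023 f [-0.2  0.1 -3.3]
contact 0.0 5.412606661478261
t 38.7583
at [ 0.47153376 -0.27100541  0.04242672] f [ 0.6 -0.6  0.8]
w 21.587600034807153
w 21.54971002117368 f [-0.3  0.  -2.1]
contact -0.000999999999999994 7.69277283912511
t 50.4333
green 531 ((0.6219696998596191, 0.11620702594518661), 0.011622983030974865) 0.09149886419068781
bush 1224 ((0.6187528967857361, 0.028327472507953644), 0.02198280394077301) 0.06664600240549945
51.225
```

View pics/end.png

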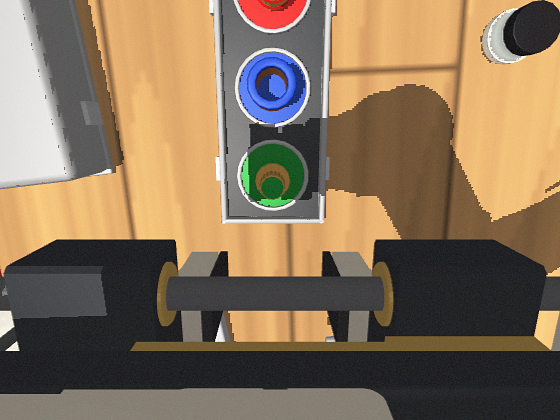

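The bushing is centred in the blue cup (273,88) and the green plug in the green cup (273,175). One last check of the pin, red plug and jar in the scene view before handing in.

Run:
```python
from h import *
robot.goto([.45,-.1,.3],R9); robot.dwell(.3)
p,d,W=snap("scene","fin"); h=W[...,2]
q=W[(d>0)&(abs(W[...,0]-.484)<.1)&(abs(W[...,1]-.306)<.012)&(h>.03)&(h<.06)]
for x in(.41,.45,.484,.52,.56):
    s=q[abs(q[:,0]-x)<.004]; print(x,s[:,2].max().round(4),len(s))
print(q.min(0),q.max(0))
```

```text
0.41 0.0503 23
0.45 0.0545 35
0.484 0.0537 34
0.52 0.0534 44
0.56 0.0501 28
[0.39709666 0.29443194 0.03049653] [0.56917816 0.31796324 0.05450301]
```

View pics/fin.png

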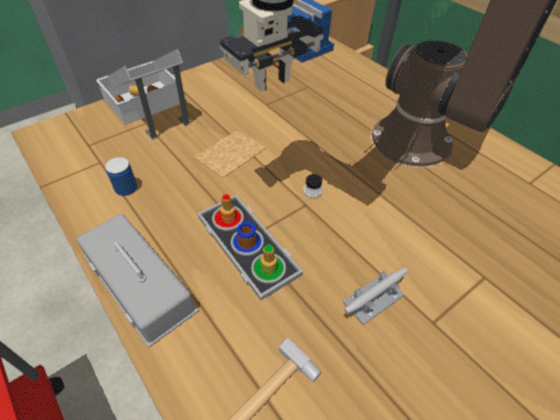

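The scene view shows the pin level in both forks (376,290), all three gauges upright in their own cups, the mat clear and the jar unmoved (314,186).

```bash
python3 -c "
from rig import robot
print(robot.job_done(),robot.read_t())"
```

```text
the job is handed in; nothing more can be done
the job is handed in; nothing more can be done
```

The job is handed in: the pin lies in its V-rest, the green plug, red plug and bushing each stand upright in their own cups (red was already right), and the grease jar was not touched.

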